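# Close and lock the sample-tube transport rack

### The job

Close the tube transport rack for the courier: lift the flat cover off the steel tray by its wing knob and lay it over the proud tubes, between the rack's corner guides. Use the cover to press all the tubes down until it sits level and fully home on the rack's end ledges, and only then turn the wing knob a quarter turn clockwise (seen from above) so that its hidden tongue swings behind the keeper bars. Let go, and leave the bottle, the tape and the beaker where they are.

Things in the scene. Friction and masses are not known exactly. Their poses are not given: they have to be found in the camera images.
- cover: loose flat grey plastic plate, 110 (x) by 150 (y) by 6 mm, about 0.23 kg with the black wing knob on its middle; lies across the steel tray at first, underside 42 mm above the table. Origin: centre of its underside, z up. Same after a half turn about z
- knob_grip (a point): where to pinch the wing: on the knob's axis, 30 mm above the cover's underside. y runs along the wing, x across it (turns with the knob). Wing: upright, 10 mm thick, 46 long, from 14 to 40 mm above the cover's underside, on a round boss 26 mm wide
- tongue (a point): middle of the steel tongue under the cover, 15 mm below its underside, on the knob's axis: a bar 56 mm long (along y, parallel to the wing), 10 wide, 5 thick (12.5 to 17.5 mm below the underside), on an 8 mm shaft; turns with the knob
- knob (a joint): turn of wing and tongue relative to the cover, rad: 0 (at first) = along the cover's long side (y), pi/2 = across it, locked. Grows clockwise seen from above; stops at 0 and pi/2; friction about 0.06 N m, so the cover follows when carried by the wing
- rack: black tube rack fixed to the table, 128 (x) by 168 (y) mm plus flared lips. Origin: centre of its foot. Two end walls at y = -84..-66 and 66..84 mm with level ledges on top, 90 mm above the table. Corner guides on the ledges rise to 112 mm with flared tops and leave 118 by 158 mm for the cover (4 mm play each side)
- rack_seat (a point): centre of the rack's opening at ledge height (90 mm above the table), axes as the rack's. The home cover rests on the ledges with its origin here, its long side along y, either way round
- rack_tubes (a point): amid the six capped tubes, at ledge height. Caps 17 mm wide at rack x = -44, 44 and y = -44, 0, 44 mm; at first each top stands a different 4 to 12 mm above the ledges. Tubes slide down stiffly, about 2.5 N each (15 N for all), stay where pushed, and carry the cover's weight without sinking
- keeper (a point): midway between two steel keeper bars along the rack's y, at x = -29..-17 and 17..29 mm, 80 to 88 mm above the table. The tongue, lying along y, goes down through the 34 mm gap; with the cover home it can swing under both bars; with the cover not home the bars stop it
- tray: open steel tray 100 (x) by 130 (y) by 42 mm high, fixed to the table, on whose rim the cover lies at first, roughly in line with it. Origin: centre of its underside
- sanitiser: a 54 mm wide, 130 mm tall capped hand-sanitiser bottle standing on the table (origin: centre of its underside); a bystander
- tape: a roll of paper tape lying flat, 84 mm outside, 60 mm inside, 24 mm high (origin: centre of its underside); a bystander
- beaker: an empty white plastic beaker, 68 mm wide, 80 mm tall (origin: centre of its underside); a bystander
Not all that is in view belongs to the job. What is shaped like the cover but green, red or turquoise is not meant.

How it is judged:
By the outcome, as a careful person would: the job done as asked, in the order asked, and still so for the second after the job is handed in, with the robot touching nothing.
It also fails if it takes over 72 s, if anything falls off the work surface, if the arm or the gripper's body presses on something with over 40 N, if the wrist force passes 120 N, or if a joint passes its speed limit or range.

### The arm

A 6-joint arm with a two-finger parallel gripper is mounted at the origin on the work surface. World frame = base frame: x ahead of the robot, y to its left, z up, the work surface at z = 0. Lengths are in m, angles in degrees, forces in N, time in s.
With the tool pointing down it reaches from about 0.25 to 0.725 m from the base axis. Payload 9.7 kg.
Tool frame: the origin (TCP) lies midway between the tips of the shut fingers; the grasp point (between the pads) lies bot.hold_point_z behind it (bot.hold_point_z is the distance from the TCP to the grasp point, in m); z points along the fingers, y is the line along which they close (so a half turn about z gives the same grasp; the last joint's range is limited). The gripper opens to 85 mm and grips with 20 to 120 N. Pads are 22 mm wide; open, the fingers measure 114 mm over their backs; the gripper's body (76 mm by 85 mm) begins 54 mm behind the grasp point. The pads swing forward as they close: fully open they stand 13 mm farther back than shut.
Start: joints at [64.171, 4.979, 10.078, 95.1, 0, 90], TCP at [0.24, 0.495, 0.231] pointing down, gripper open.
Joint ranges: [-179.16, 179.16], [-48.56, 103.87], [-65.8, 70.77], [-126.05, 130.52], [-82.76, 87.17], [-180, 180]. Speed limits (degrees/s): [127.2, 127.2, 147.25, 180, 180, 180].

### API

Orientations are given as [roll, pitch, yaw] about the fixed x, y, z axes, in that order (R = Rz(yaw) Ry(pitch) Rx(roll)).
In Python, from workcell import bot, camera, camera_model, ticket gives the robot as it stands.
- The arm moves only by the tool send_rows, never from a script. Its argument "targets" is text: rows parted by semicolons, each of 5 numbers parted by spaces: the shift along the tool's x, y, z in mm, then the turn about the tool's z in degrees, then the closure in counts, from 0 (fully open) to 255 (shut). A call has 1 to 20 rows; each row is the pose to reach, as a shift and turn from the pose commanded when the call began, along the tool's axes at that moment; what a row does not reach only later rows make up. A row lasts 1/8 s, in which the tool goes at most 62.5 mm and 10.7 degrees, less where a joint would pass 70% of its speed; a pose out of reach is approached as far as the arm can. A call with a gripper value outside its range is refused whole. The fingers move at their own pace and stop on an object; "newtons" is the grip in N (left out, the last holds). Time passes only in rows, so rows that repeat a pose let the fingers close. It gives the time, the measured TCP pose, the force, the opening and the grip force at its end, in the units of the state.
- bot.get_obs(): the state, without advancing time (a new reading comes with each control period).
- camera(name): name is "side" or "top" or "wrist"; returns the picture (400x640x3 uint8, blue, green, red); there is no depth.
- camera_model(name): a dict with "K" (3x3 intrinsics, pixels), "pose" (4x4, takes a point from camera to world coordinates); the wrist camera has in their place "T_tool_cam" (4x4, takes a point from camera to tool coordinates, whose origin is the TCP and whose axes are the flange's). Camera axes: x right, y down, z forward; pixel columns grow to the right and rows downward; lengths in m; the calibration is good to about 2 mm. A picture is of the moment at which its call begins: read the wrist's pose just before it. camera_model takes no time and is no camera call.
- ticket.job_done(): hands the job in; it is judged then, once.
The state is a dict: "time": time; "q": joint angles; "qd": joint speeds; "joint_efforts": joint torques, N m; "ee_pos": TCP position; "tcp_rot": TCP orientation; "wrist_force": force on the tool from outside, world axes, zero at the start; "torque": the same for the moment, N m; "opening": finger opening in m; "grasp_force": force on a finger pad.
Only numpy, scipy, OpenCV 4.12 (cv2) and the standard library are available. Lean on these libraries where they do the work, as an engineer would, in place of code of your own. Each camera call takes 0.05 s, during which the arm holds its last target. There are 200 camera calls.

## Working session

There is one attempt and no reset: what is moved stays moved. The work goes in short steps, Python scripts to look and compute and a tool call to move; the robot and the scene stay as the last step left them, time stands still between calls to the robot, and variables do not carry over. Pictures are saved under pics/ and viewed, at most 12 in all, crops included, and the job is handed in when it is done.

Besides the shell and the picture viewer there is one more tool, called after "Request:" as name(argument=value, ...) on one line, values as JSON. send_rows: Moves the arm, as the interface text tells. Its arguments: {"type":"object","properties":{"targets":{"type":"string"},"newtons":{"type":"number"}},"required":["targets"]}

```bash
mkdir -p pics; python3 - <<'E'
from workcell import bot,camera,camera_model
import cv2,numpy as np
np.set_printoptions(precision=4,suppress=True)
o=bot.get_obs();print(o,bot.hold_point_z)
for n in("top","side","wrist"):
    cv2.imwrite(f"pics/{n}0.png",camera(n));print(n,camera_model(n))
E
```

```text
{'time': 0.0, 'q': array([64.1706,  5.0109, 10.0334, 95.0988, -0.0005, 89.9985]), 'qd': array([ 0.0757,  0.0049, -0.005 ,  0.0656,  0.0292,  0.0174]), 'joint_efforts': array([ -0.0006, -52.0387,  46.4799,   0.0166,   0.    ,   0.    ]), 'ee_pos': array([0.2395, 0.4948, 0.2306]), 'tcp_rot': array([-179.9237,    0.0005,  154.1721]), 'wrist_force': array([ 0.2092,  0.3168, -0.0857]), 'torque': array([ 0.0118,  0.    , -0.0099]), 'grasp_force': 0.0, 'opening': 0.08529710541684765} 0.0187
top {'K': array([[407.8288,   0.    , 313.7577],
       [  0.    , 407.8288, 199.8448],
       [  0.    ,   0.    ,   1.    ]]), 'pose': array([[ 0.0067, -0.9876,  0.1567,  0.3671],
       [-1.    , -0.0065,  0.002 ,  0.013 ],
       [-0.001 , -0.1568, -0.9876,  1.0901],
       [ 0.    ,  0.    ,  0.    ,  1.    ]])}
side {'K': array([[418.3074,   0.    , 324.0585],
       [  0.    , 418.3074, 201.816 ],
       [  0.    ,   0.    ,   1.    ]]), 'pose': array([[ 0.6963, -0.5511,  0.4599, -0.0305],
       [-0.7177, -0.524 ,  0.4586, -0.5576],
       [-0.0118, -0.6494, -0.7604,  1.0239],
       [ 0.    ,  0.    ,  0.    ,  1.    ]])}
wrist {'K': array([[345.5977,   0.    , 318.9868],
       [  0.    , 345.5977, 197.0479],
       [  0.    ,   0.    ,   1.    ]]), 'T_tool_cam': array([[-0.0006, -0.9604, -0.2785,  0.0698],
       [ 1.    , -0.0004, -0.0006,  0.0004],
       [ 0.0005, -0.2785,  0.9604, -0.143 ],
       [ 0.    ,  0.    ,  0.    ,  1.    ]])}
```

View pics/top0.png

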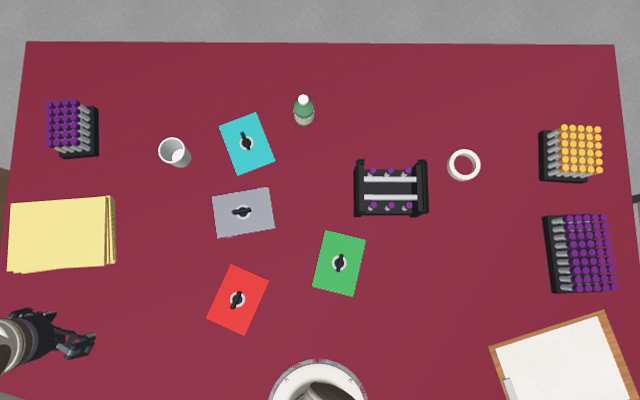

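View pics/side0.png

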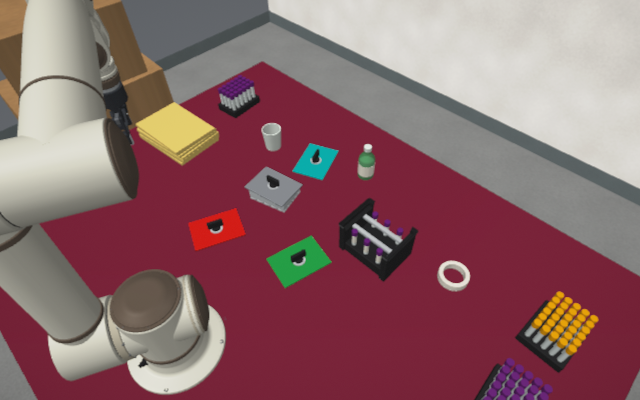

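Candidates in the top view are the grey cover (243,212), turquoise (246,144), green (339,263) and red (238,299). Only the grey one lies raised on the steel tray, as the side view at (273,187) shows, so that is the one. The rack is at top (390,188), side (378,240). The other tube racks at the edges are distractors. Next I triangulate and check with a crop.

```bash
cat > h.py <<'E'
from workcell import bot,camera,camera_model
import cv2,numpy as np
from scipy.spatial.transform import Rotation as R
np.set_printoptions(precision=4,suppress=True)
def tool():
    o=bot.get_obs();T=np.eye(4);T[:3,:3]=R.from_euler('xyz',o['tcp_rot'],degrees=True).as_matrix();T[:3,3]=o['ee_pos'];return T
def ray(K,P,uv):
    d=P[:3,:3]@np.linalg.inv(K)@[uv[0],uv[1],1];return P[:3,3],d/np.linalg.norm(d)
def onz(K,P,uv,z):
    c,d=ray(K,P,uv);return c+d*(z-c[2])/d[2]
def tri(rs):
    A=sum(np.eye(3)-np.outer(d,d) for c,d in rs);b=sum((np.eye(3)-np.outer(d,d))@c for c,d in rs);p=np.linalg.solve(A,b)
    return p,[np.linalg.norm((np.eye(3)-np.outer(d,d))@(p-c)) for c,d in rs]
def cam(n):
    m=camera_model(n);return m['K'],m['pose']
def proj(K,P,X):
    p=np.linalg.inv(P)@np.append(X,1);p=K@p[:3];return p[:2]/p[2]
E
python3 - <<'E'
from h import *
t=cv2.imread('pics/top0.png');s=cv2.imread('pics/side0.png')
Kt,Pt=cam('top');Ks,Ps=cam('side')
print('knob',tri([ray(Kt,Pt,(242,211)),ray(Ks,Ps,(273,184))]))
def grey(im,box):
    x0,y0,x1,y1=box;c=im[y0:y1,x0:x1];h=cv2.cvtColor(c,cv2.COLOR_BGR2HSV)
    m=((h[...,1]<60)&(h[...,2]>100)).astype(np.uint8);m=cv2.morphologyEx(m,cv2.MORPH_CLOSE,np.ones((9,9)))
    cn=max(cv2.findContours(m,0,2)[0],key=cv2.contourArea)
    return cn.reshape(-1,2)+[x0,y0]
c=grey(t,(200,175,290,250))
W=np.array([onz(Kt,Pt,p,.048)[:2] for p in c],np.float32)
print('cover',cv2.minAreaRect(W))
a=cv2.resize(t[150:250,180:310],None,fx=4,fy=4,interpolation=2);b=cv2.resize(t[140:230,340:440],None,fx=4,fy=4,interpolation=2)
cc=np.zeros((400+0,520+0,3),np.uint8)
a=cv2.resize(a,(390,300));b=cv2.resize(b,(400,360))
c1=cv2.resize(s[160:220,235:310],(400,320));c2=cv2.resize(s[190:285,330:425],(300,300))
cv=np.zeros((600,800,3),np.uint8);cv[:300,:390]=a;cv[:300,400:]=cv2.resize(t[140:230,340:440],(400,300))[:, :400]
cv[300:600,:390]=cv2.resize(s[160:220,235:310],(390,300));cv[300:600,400:700]=c2
cv2.imwrite('pics/crop.png',cv)
print('rackL',onz(Kt,Pt,(360,188),.1),'R',onz(Kt,Pt,(421,188),.1))
E
```

```text
knob (array([0.5014, 0.2002, 0.0486]), [np.float64(0.0007870203654823397), np.float64(0.0007870203654822607)])
cover ((0.4993753731250763, 0.19744761288166046), (0.11253460496664047, 0.15059246122837067), 10.997756004333496)
rackL [ 0.5546 -0.0989  0.1   ] R [ 0.5556 -0.2495  0.1   ]
```

View pics/crop.png

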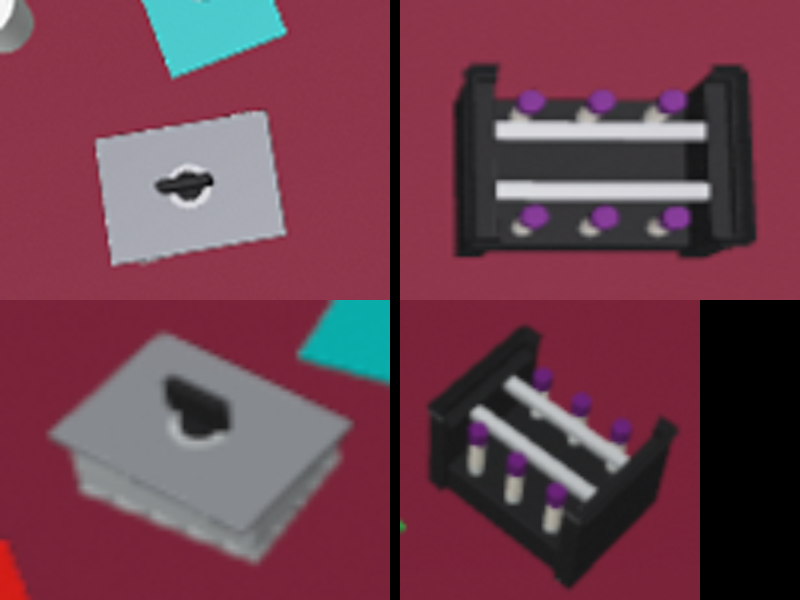

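The crop confirms it: the upper-left panel shows the grey plate with black wing (knob about crop (187,183)) on the tray's steel rim in the lower-left panel. The rack with six purple caps and two keeper bars is on the right. I'll move above the cover.

Request:
send_rows(targets="-20 -8 0 3 0;-60 -26 0 9 0;-110 -47 0 16 0;-160 -68 5 23 0;-210 -90 10 31 0;-260 -111 15 38 0;-305 -130 20 45 0;-340 -145 25 50 0;-357 -152 30 53 0;-363 -155 30 53 0;-363 -155 30 53 0;-363 -155 30 53 0")

```text
time: 1.65
ee_pos: [0.4984, 0.1982, 0.2016]
tcp_rot: [180.0, -0.0, 101.3]
wrist_force: [-0.2, 0.7, -0.5]
opening: 0.0852
grasp_force: 0.0
```

```bash
python3 - <<'E'
from h import *
o=bot.get_obs();print(o['q'],o['ee_pos'],o['tcp_rot'],o['time']);np.save('T1.npy',tool())
cv2.imwrite('pics/w1.png',camera('wrist'))
E
```

```text
[ 21.6812   2.545    4.2169  91.649    0.0077 100.4122] [0.4984 0.1982 0.2016] [179.9788  -0.0118 101.269 ] 1.65
```

View pics/w1.png

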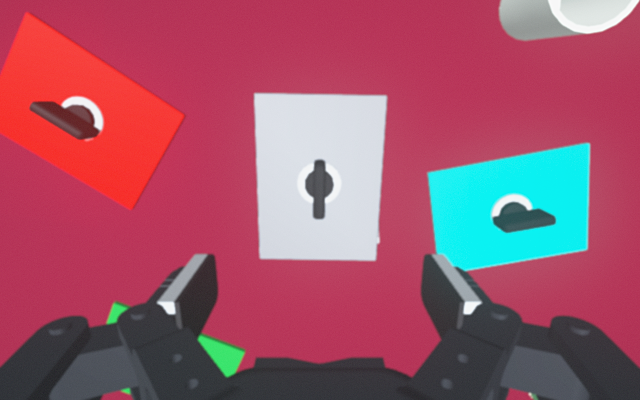

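The wrist view shows the grey cover with corners (255,94), (386,96), (377,261), (261,259). The wing is vertical at column 319, rows 160–218, already in line with the pads.

```bash
python3 - <<'E'
from h import *
m=camera_model('wrist');T=np.load('T1.npy');P=T@m['T_tool_cam'];K=m['K'];Kt,Pt=cam('top');Ks,Ps=cam('side')
im=cv2.imread('pics/w1.png');h=cv2.cvtColor(im,cv2.COLOR_BGR2HSV)
msk=((h[...,1]<50)&(h[...,2]>150)).astype(np.uint8);msk[:,:240]=0;msk[:,400:]=0;msk[:80]=0;msk[280:]=0
c=max(cv2.findContours(msk,0,2)[0],key=cv2.contourArea).reshape(-1,2)
print('cover z48',cv2.minAreaRect(np.array([onz(K,P,p,.048)[:2] for p in c],np.float32)))
# height check: knob in wrist vs top/side
print(tri([ray(K,P,(319,184)),ray(Kt,Pt,(242,212)),ray(Ks,Ps,(273,185))]))
q=cv2.boxPoints(cv2.minAreaRect(c.astype(np.float32)));print(q)
for u in((319.5,160),(319.5,218)):print('wing',onz(K,P,u,.082))
# corners tri top vs wrist
t=cv2.imread('pics/top0.png')
for w,u in(((255,94),(212,197)),((386,96),(268.5,187.5)),((377,261),(275,229)),((261,259),(217.5,238))):print(tri([ray(K,P,w),ray(Kt,Pt,u)]))
E
```

```text
cover z48 ((0.5000309944152832, 0.19647803902626038), (0.1108739897608757, 0.14977574348449707), 10.271443367004395)
(array([0.4989, 0.1973, 0.0501]), [np.float64(0.002123752936696414), np.float64(0.0021538175885169267), np.float64(0.0016065879439290918)])
[[251.4714 258.3611]
 [254.0223  92.5542]
 [386.2064  94.5878]
 [383.6555 260.3947]]
wing [0.4951 0.2218 0.082 ]
wing [0.5043 0.1755 0.082 ]
(array([0.4875, 0.2454, 0.2591]), [np.float64(0.025856381644772646), np.float64(0.02585638164477264)])
(array([ 0.8959,  0.3478, -1.8052]), [np.float64(0.018665015614422152), np.float64(0.0186650156144222)])
(array([0.5065, 0.1298, 0.0769]), [np.float64(0.05553958804260067), np.float64(0.0555395880426006)])
(array([0.4485, 0.2121, 0.228 ]), [np.float64(0.02786004735158302), np.float64(0.02786004735158286)])
```

Request:
send_rows(targets="0 1 25 0.5 0;-1 1.3 65 0.5 0;-1 1.3 105 0.5 0;-1 1.3 132 0.5 0;-1 1.3 142 0.5 0;-1 1.3 144 0.5 0;-1 1.3 144 0.5 0;-1 1.3 144 0.5 255;-1 1.3 144 0.5 255;-1 1.3 144 0.5 255;-1 1.3 144 0.5 255;-1 1.3 144 0.5 255;-1 1.3 144 0.5 255;-1 1.3 144 0.5 255;-1 1.3 144 0.5 255;-1 1.3 144 0.5 255", newtons=70)

```text
time: 3.7
ee_pos: [0.5004, 0.1967, 0.0575]
tcp_rot: [180.0, -0.0, 100.7]
wrist_force: [-1.2, -1.0, 4.7]
opening: 0.0086
grasp_force: 69.0
```

The wing is gripped (opening 8.6 mm), so the grasp pose is confirmed. Before carrying, I'll release and get a close view of the rack, because the held cover would block the wrist camera.

Request:
send_rows(targets="0 0 0 0 0;0 0 0 0 0;0 0 0 0 0;0 0 0 0 0;0 0 -15 0 0;0 0 -55 0 0;0 0 -105 0 0;-30 -1 -150 0 0;-85 -3 -180 3 0;-145 -6 -200 5 0;-205 -8 -200 7 0;-265 -10 -200 9 0;-320 -13 -200 10.7 0;-360 -15 -200 10.7 0;-375 -15 -200 10.7 0;-375 -15 -200 10.7 0;-375 -15 -200 10.7 0;-375 -15 -200 10.7 0")

```text
time: 5.95
ee_pos: [0.555, -0.1734, 0.2577]
tcp_rot: [180.0, -0.0, 90.1]
wrist_force: [-0.2, 0.4, -0.4]
opening: 0.0855
grasp_force: 0.0
```

```bash
python3 - <<'E'
from h import *
o=bot.get_obs();print(o['q'],o['ee_pos'],o['tcp_rot'],o['time']);np.save('T2.npy',tool())
im=camera('wrist');cv2.imwrite('pics/w2.png',im);cv2.imwrite('pics/w2c.png',cv2.resize(im[0:300,120:520],(800,600),interpolation=2))
cv2.imwrite('pics/top2.png',camera('top'))
E
```

```text
[-17.3525  10.1145  18.7294  98.5961   0.0084  72.5847] [ 0.555  -0.1734  0.2577] [179.9796  -0.0024  90.0628] 5.95
```

View pics/w2c.png

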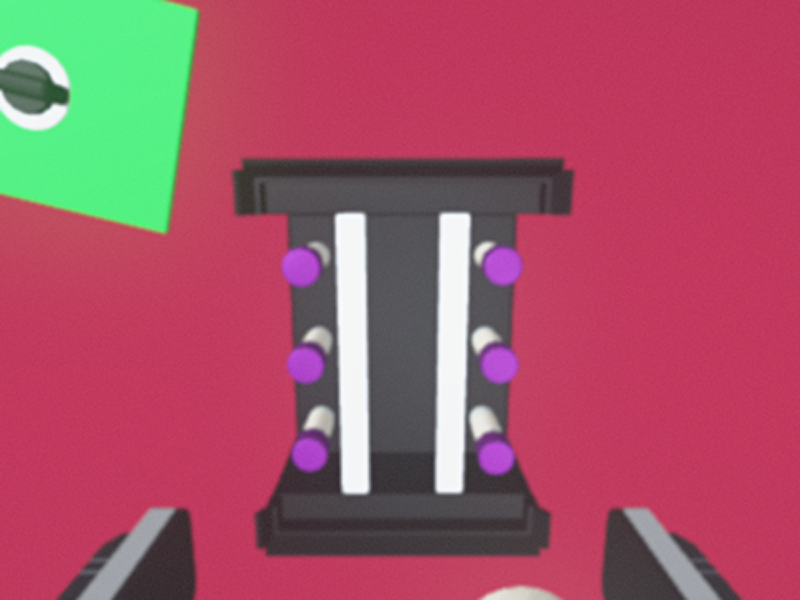

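The crop shows the rack square on. The white keeper bars run from (350,213) to (356,493) and from (455,213) to (450,493) in crop pixels, with six purple caps alongside. I'll measure the rack pose from the bars and check heights against the top and side views.

```bash
python3 - <<'E'
from h import *
m=camera_model('wrist');T=np.load('T2.npy');P=T@m['T_tool_cam'];K=m['K'];Kt,Pt=cam('top');Ks,Ps=cam('side')
def bars(im,x0,x1,y0,y1,K,P,th,z=.088):
    g=im[y0:y1,x0:x1].min(2);m=(g>th).astype(np.uint8)
    cn=sorted(cv2.findContours(m,0,1)[0],key=cv2.contourArea)[-2:]
    r=[]
    for c in cn:
        c=c.reshape(-1,2)+[x0,y0];a=cv2.minAreaRect(np.array([onz(K,P,p,z)[:2] for p in c],np.float32));r.append(a[0]);print(a,c.mean(0))
    print('centre',np.mean(r,0),'gap',np.subtract(r[0],r[1]))
im=cv2.imread('pics/w2.png')
bars(im,270,370,100,252,K,P,170)
bars(cv2.imread('pics/top0.png'),360,421,165,212,Kt,Pt,140)
# guides/outer end walls, wrist (full px), guide-top height
f=lambda u,v,z:onz(K,P,(u/2+120,v/2),z)[:2]
print('far ledge ends',f(240,175,.112),f(567,175,.112),'near',f(262,535,.112),f(545,535,.112))
s=cv2.imread('pics/side0.png');bars(s,330,425,195,285,Ks,Ps,140)
def caps(im,b):
    x0,y0,x1,y1=b;h=cv2.cvtColor(im[y0:y1,x0:x1],cv2.COLOR_BGR2HSV);mm=cv2.inRange(h,(135,90,150),(160,255,255))
    n,_,st,ce=cv2.connectedComponentsWithStats(mm);return [tuple(np.round(ce[i]+[x0,y0],1)) for i in range(1,n) if st[i,4]>8]
print('caps',[(c,onz(K,P,c,.098)[:2]) for c in caps(im,(250,100,400,250))])
E
```

```text
((0.5346860289573669, -0.1775270402431488), (0.013182094320654869, 0.13224385678768158), 0.07144849002361298) [295.9867 175.5733]
((0.5806019902229309, -0.17654816806316376), (0.013364073820412159, 0.13202416896820068), 0.09948187321424484) [345.5662 175.5397]
centre [ 0.5576 -0.177 ] gap [-0.0459 -0.001 ]
((0.5358177423477173, -0.17475475370883942), (0.012627065181732178, 0.1297658085823059), 0.37401264905929565) [390.     196.9286]
((0.5854465365409851, -0.17451035976409912), (0.02051282674074173, 0.1281745433807373), 0.3716786205768585) [389.4017 178.359 ]
centre [ 0.5606 -0.1746] gap [-0.0496 -0.0002]
far ledge ends [ 0.493  -0.0957] [ 0.6233 -0.0957] near [ 0.4932 -0.2544] [ 0.624  -0.2544]
((0.5328270196914673, -0.17604434490203857), (0.013996193185448647, 0.12958620488643646), 0.08946289122104645) [371.7532 237.7403]
((0.5758867263793945, -0.17625291645526886), (0.023258225992321968, 0.12795203924179077), 0.27240389585494995) [382.7176 228.6941]
centre [ 0.5544 -0.1761] gap [-0.0431  0.0002]
caps [((np.float64(371.2), np.float64(132.6)), array([ 0.6012, -0.1325])), ((np.float64(269.7), np.float64(133.1)), array([ 0.5133, -0.133 ])), ((np.float64(272.0), np.float64(182.0)), array([ 0.5137, -0.1765])), ((np.float64(369.4), np.float64(182.1)), array([ 0.6014, -0.1766])), ((np.float64(274.1), np.float64(226.6)), array([ 0.514 , -0.2194])), ((np.float64(367.8), np.float64(228.2)), array([ 0.6017, -0.221 ]))]
```

Request:
send_rows(targets="20 -3 0 0 0;70 -10 0 -2 0;130 -19 0 -4 0;190 -28 0 -6 0;250 -37 0 -8 0;310 -46 10 -10 0;350 -52 30 -10.7 0;370 -54.5 70 -10.7 0;370 -54.5 115 -10.7 0;370 -54.5 160 -10.7 0;370 -54.5 188 -10.7 0;370 -54.5 199 -10.7 0;370 -54.5 199 -10.7 0;370 -54.5 199 -10.7 255;370 -54.5 199 -10.7 255;370 -54.5 199 -10.7 255;370 -54.5 199 -10.7 255;370 -54.5 199 -10.7 255;370 -54.5 199 -10.7 255;370 -54.5 199 -10.7 255", newtons=100)

```text
time: 8.55
ee_pos: [0.5009, 0.1954, 0.0588]
tcp_rot: [180.0, -0.0, 100.7]
wrist_force: [-1.1, -0.5, 5.7]
opening: 0.008
grasp_force: 98.4
```

Request:
send_rows(targets="0 0 0 0 255;0 0 -10 0 255;0 0 -30 0 255;0 0 -60 0 255;0 0 -100 0 255;0 0 -140 0 255;0 0 -175 0 255;0 0 -190 0 255;0 0 -192 0 255;0 0 -192 0 255")

```text
time: 9.8
ee_pos: [0.5004, 0.1953, 0.2488]
tcp_rot: [-179.9, 0.0, 100.7]
wrist_force: [-0.0, -0.1, -2.2]
opening: 0.0077
grasp_force: 97.9
```

```bash
python3 - <<'E'
from h import *
o=bot.get_obs();print(o['q'],o['ee_pos'],o['tcp_rot'],o['time'],o['wrist_force'],o['torque'],o['opening']);np.save('T3.npy',tool())
im=np.zeros((400,800,3),np.uint8)
w=camera('wrist');s=camera('side');t=camera('top')
cv2.imwrite('pics/w3.png',w);cv2.imwrite('pics/s3.png',s);cv2.imwrite('pics/t3.png',t)
cv2.imwrite('pics/m3.png',np.hstack([w[:,110:510],cv2.resize(s[80:280,180:380],(400,400))]))
E
```

```text
[ 21.319    3.7489  10.7336  97.0998   0.0008 100.6463] [0.5004 0.1953 0.2488] [-179.8867    0.0205  100.6727] 9.8 [-0.0311 -0.1499 -2.202 ] [ 0.0055 -0.0302 -0.0273] 0.007658071432419556
```

View pics/m3.png

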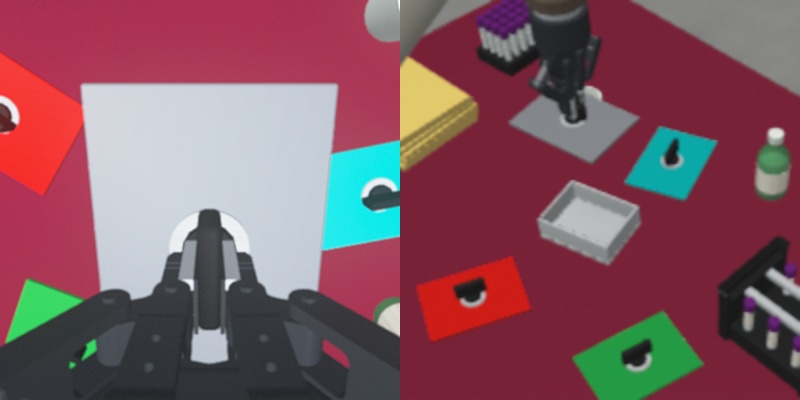

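The cover hangs level from the wing. Its far edge in the wrist view is at row 84, corners (191,86) and (447,84) in full pixels. The tray is now empty. I'll work out the cover's offset in the tool frame.

```bash
python3 - <<'E'
from h import *
m=camera_model('wrist');P=m['T_tool_cam'];K=m['K']
im=cv2.imread('pics/w3.png');h=cv2.cvtColor(im,cv2.COLOR_BGR2HSV)
msk=((h[...,1]<60)&(h[...,2]>140)).astype(np.uint8);msk[270:]=0
n,l,st,ce=cv2.connectedComponentsWithStats(msk);i=l[150,300];g=l==i
rows=range(110,240,10);L=[];Rr=[]
for z in(.0092,.0108,.0124):
    l_=np.array([onz(K,P,(np.where(g[r])[0].min()-.5,r),z)[:2] for r in rows]);r_=np.array([onz(K,P,(np.where(g[r])[0].max()+.5,r),z)[:2] for r in rows])
    top=np.array([onz(K,P,(c,np.where(g[:,c])[0].min()-.5),z)[:2] for c in range(210,440,20)])
    fl=np.polyfit(l_[:,0],l_[:,1],1);fr=np.polyfit(r_[:,0],r_[:,1],1);ft=np.polyfit(top[:,1],top[:,0],1)
    print(z,'left',fl,'right',fr,'far',ft,'width@0',fr[1]-fl[1])
E
```

```text
0.0092 left [ 0.0052 -0.0532] right [0.0126 0.0543] far [-0.0024  0.0762] width@0 0.10745458704749956
0.0108 left [ 0.0052 -0.0538] right [0.0126 0.0548] far [-0.0024  0.0762] width@0 0.10858949204747165
0.0124 left [ 0.0052 -0.0543] right [0.0126 0.0554] far [-0.0024  0.0763] width@0 0.10972439704744368
```

Request:
send_rows(targets="-10 0 0 0 255;-30 -1 0 1 255;-60 -2 0 2 255;-95 -3.5 0 3 255;-130 -5 0 4 255;-165 -6 0 5 255;-200 -7 0 6 255;-235 -8.5 0 7 255;-270 -10 0 8 255;-305 -11 0 9 255;-335 -12 0 10 255;-357 -13 0 10 255;-370 -13.5 20 10 255;-377 -13.5 50 10 255;-377.3 -13.5 75 10 255;-377.3 -13.5 90 10 255;-377.3 -13.5 95 10 255;-377.3 -13.5 95 10 255;-377.3 -13.5 95 10 255")

```text
time: 12.32
ee_pos: [0.5577, -0.1779, 0.1564]
tcp_rot: [179.9, 0.0, 90.7]
wrist_force: [0.3, -0.1, -2.3]
opening: 0.0078
grasp_force: 97.9
```

```bash
python3 - <<'E'
from h import *
o=bot.get_obs();print(o['q'],o['ee_pos'],o['tcp_rot'],o['time'],o['wrist_force'],o['torque'],o['opening'])
w=camera('wrist');s=camera('side');t=camera('top');cv2.imwrite('pics/w4.png',w)
cv2.imwrite('pics/m4.png',np.hstack([cv2.resize(t[120:240,330:450],(400,400),interpolation=2),cv2.resize(s[150:290,310:450],(400,400),interpolation=2)]))
E
```

```text
[-17.695    8.8693   6.0608  87.1021  -0.      71.6189] [ 0.5577 -0.1779  0.1564] [179.9152   0.0282  90.686 ] 12.325 [ 0.2906 -0.0729 -2.2942] [ 0.0215  0.0162 -0.0228] 0.007790581148310083
```

View pics/m4.png

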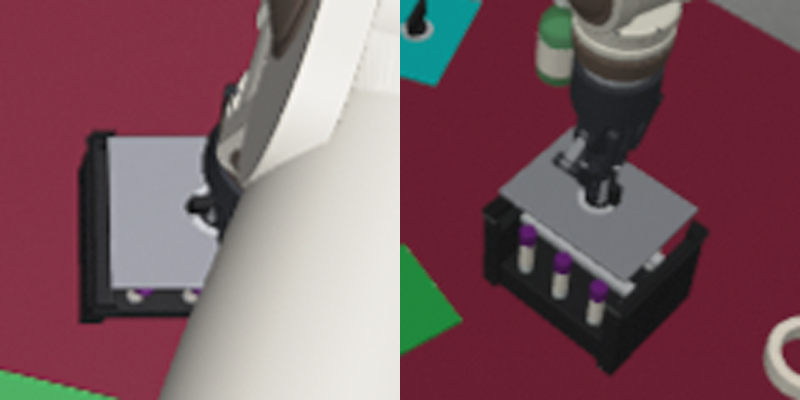

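The cover hovers squarely over the rack: the top view shows its left edge inside the left guide (crop (108,137)–(112,287)), and the side view shows it centred. I'll lower it to just over the tubes.

Request:
send_rows(targets="0 -0.4 6 0 255;0 -0.4 12 0 255;0 -0.4 18 0 255;0 -0.4 23 0 255;0 -0.4 28 0 255;0 -0.4 32 0 255;0 -0.4 34 0 255;0 -0.4 34 0 255")

```text
time: 13.48
ee_pos: [0.5568, -0.1779, 0.1212]
tcp_rot: [-180.0, -0.0, 90.7]
wrist_force: [0.1, 0.8, -2.2]
opening: 0.008
grasp_force: 97.9
```

```bash
python3 - <<'E'
from h import *
o=bot.get_obs();print(o['ee_pos'],o['tcp_rot'],o['wrist_force'],o['torque'])
w=camera('wrist');s=camera('side');t=camera('top');cv2.imwrite('pics/w5.png',w)
cv2.imwrite('pics/m5.png',np.hstack([w[:,120:520],cv2.resize(s[180:290,325:435],(400,400),interpolation=2)]))
E
```

```text
[ 0.5568 -0.1779  0.1212] [-179.9922   -0.0033   90.668 ] [ 0.1486  0.7945 -2.2303] [ 0.0501  0.0088 -0.0068]
```

View pics/m5.png

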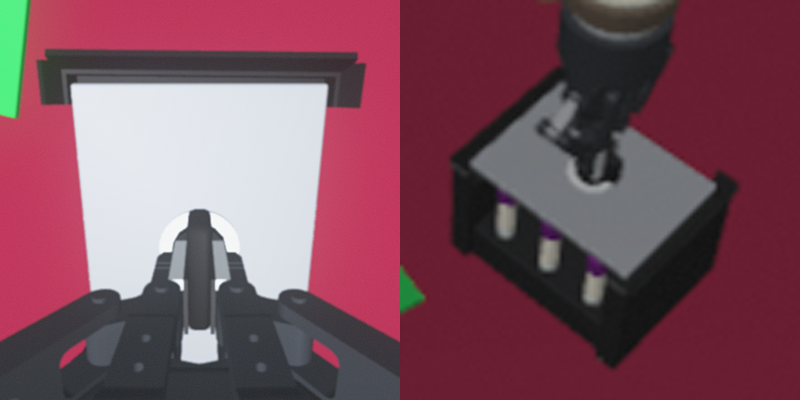

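The cover's edges (columns 72–327) lie inside the guide recess with a small gap on all visible sides. Now I press down gradually while watching the force.

Request:
send_rows(targets="0 0.4 1 0 255;0 0.4 2 0 255;0 0.4 3 0 255;0 0.4 4 0 255;0 0.4 5 0 255;0 0.4 6 0 255;0 0.4 7 0 255;0 0.4 8 0 255;0 0.4 9 0 255;0 0.4 10 0 255;0 0.4 11 0 255;0 0.4 11 0 255")

```text
time: 15.12
ee_pos: [0.5574, -0.1779, 0.1115]
tcp_rot: [179.9, 0.0, 90.7]
wrist_force: [-4.2, 0.8, 10.3]
opening: 0.008
grasp_force: 99.8
```

Request:
send_rows(targets="0 0 0.8 0 255;0 0 1.6 0 255;0 0 2.4 0 255;0 0 2.4 0 255;0 0 2.4 0 255")

```text
time: 15.75
ee_pos: [0.5574, -0.1779, 0.1094]
tcp_rot: [179.9, 0.0, 90.7]
wrist_force: [-4.9, 2.3, 11.5]
opening: 0.008
grasp_force: 100.0
```

Request:
send_rows(targets="0 0 0.7 0 255;0 0 1.4 0 255;0 0 2 0 255;0 0 2 0 255;0 0 2 0 255")

```text
time: 16.38
ee_pos: [0.5574, -0.1779, 0.1074]
tcp_rot: [179.9, 0.0, 90.7]
wrist_force: [-4.0, 1.6, 11.6]
opening: 0.008
grasp_force: 100.0
```

Request:
send_rows(targets="0 0 0.5 0 255;0 0 1 0 255;0 0 1.5 0 255;0 0 1.5 0 255;0 0 1.5 0 255")

```text
time: 17.0
ee_pos: [0.5574, -0.1779, 0.1067]
tcp_rot: [179.9, 0.0, 90.7]
wrist_force: [-6.5, 2.1, 16.4]
opening: 0.0082
grasp_force: 100.7
```

Request:
send_rows(targets="0 0 0.5 0 255;0 0 1 0 255;0 0 1.5 0 255;0 0 1.5 0 255;0 0 1.5 0 255")

```text
time: 17.62
ee_pos: [0.5575, -0.1779, 0.1066]
tcp_rot: [179.8, 0.1, 90.7]
wrist_force: [-11.2, 3.7, 25.5]
opening: 0.0082
grasp_force: 102.1
```

```bash
python3 - <<'E'
from h import *
o=bot.get_obs();print(o['ee_pos'],o['tcp_rot'],o['wrist_force'],o['torque'])
w=camera('wrist');s=camera('side');cv2.imwrite('pics/w6.png',w)
cv2.imwrite('pics/m6.png',np.hstack([w[:,120:520],cv2.resize(s[180:290,325:435],(400,400),interpolation=2)]))
E
```

```text
[ 0.5575 -0.1779  0.1066] [179.8203   0.0593  90.669 ] [-11.1665   3.6714  25.5432] [0.7598 2.4063 0.0119]
```

View pics/m6.png

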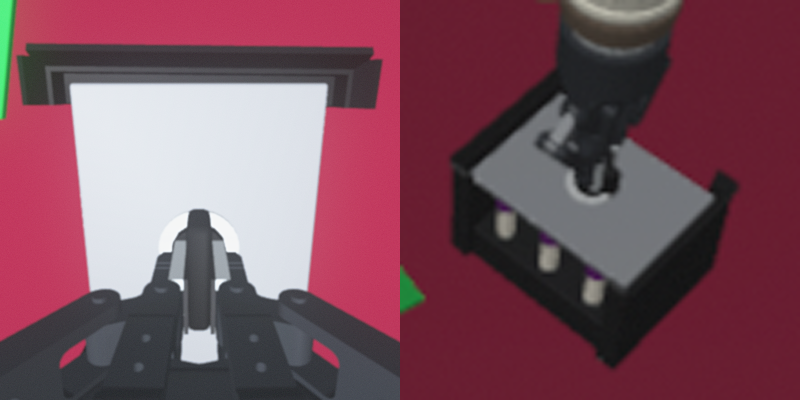

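TCP height has stalled at 0.1066 (underside about 0.090, ledge height) while the force climbed to 25 N. The cover looks level and sits inside the guides, with its far edge at row 84 in the wrist view, so it is home. I'll ease the press a little and turn the knob clockwise.

Request:
send_rows(targets="0 -0.5 -0.6 0 255;0 -0.5 -0.6 4 255;0 -0.5 -0.6 10 255;0 -0.5 -0.6 16 255;0 -0.5 -0.6 22 255;0 -0.5 -0.6 28 255;0 -0.5 -0.6 34 255")

```text
time: 18.6
ee_pos: [0.5567, -0.1777, 0.1066]
tcp_rot: [179.9, -0.0, 56.5]
wrist_force: [-10.9, 4.3, 23.2]
opening: 0.008
grasp_force: 101.8
```

Request:
send_rows(targets="0 0 0 6 255;0 0 0 12 255;0 0 0 18 255;0 0 0 24 255;0 0 0 30 255;0 0 0 36 255;0 0 0 42 255;0 0 0 48 255;0 0 0 53 255;0 0 0 56 255;0 0 0 56 255")

```text
time: 19.98
ee_pos: [0.5569, -0.1772, 0.1066]
tcp_rot: [-180.0, -0.1, 0.7]
wrist_force: [-9.4, 8.0, 23.3]
opening: 0.0081
grasp_force: 101.7
```

```bash
python3 - <<'E'
from h import *
o=bot.get_obs();print(o['q'],o['ee_pos'],o['tcp_rot'],o['wrist_force'],o['torque'],o['time'])
w=camera('wrist');s=camera('side');cv2.imwrite('pics/w7.png',w)
cv2.imwrite('pics/m7.png',np.hstack([w[:,120:520],cv2.resize(s[180:290,325:435],(400,400),interpolation=2)]))
E
```

```text
[-17.6858   8.8821   0.5871  81.5758   0.0795 161.6539] [ 0.5569 -0.1772  0.1066] [-179.9653   -0.1478    0.6604] [-9.379   7.955  23.2715] [ 1.5009  2.0626 -0.0547] 19.975
```

View pics/m7.png

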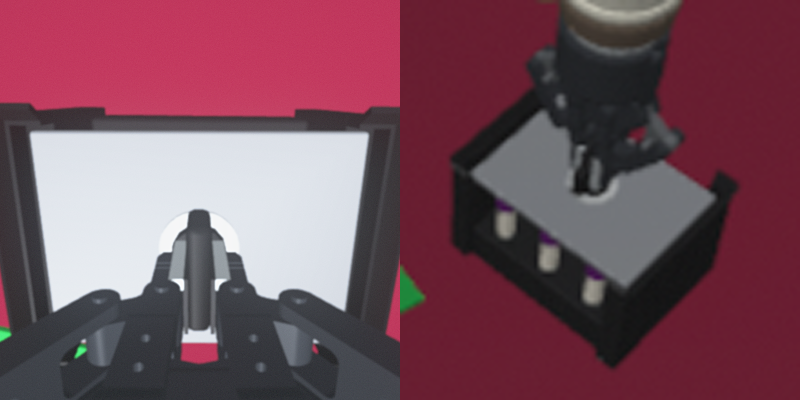

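The knob is turned about 90°, with the wing across the cover. The cover stayed square in the rack (far edge at row 131, left and right). I'll nudge to the stop and check the torque.

Request:
send_rows(targets="0 0 0 1 255;0 0 0 2 255;0 0 0 2 255")

```text
time: 20.45
ee_pos: [0.5576, -0.1776, 0.1066]
tcp_rot: [180.0, -0.2, -1.3]
wrist_force: [-5.2, 4.3, 21.0]
opening: 0.0082
grasp_force: 101.4
```

```bash
python3 - <<'E'
from h import *
o=bot.get_obs();print(o['q'][5],o['tcp_rot'],o['wrist_force'],o['torque'],o['time'])
im=camera('wrist');h=cv2.cvtColor(im,cv2.COLOR_BGR2HSV);g=((h[...,1]<60)&(h[...,2]>140))
e=[(c,np.where(g[:,c])[0].min()) for c in range(170,480,40)];print(e)
E
```

```text
163.5942254628077 [179.9797  -0.2245  -1.2857] [-5.1976  4.3243 20.9847] [0.899  1.3574 0.4101] 20.45
[(170, np.int64(134)), (210, np.int64(133)), (250, np.int64(132)), (290, np.int64(132)), (330, np.int64(131)), (370, np.int64(130)), (410, np.int64(130)), (450, np.int64(129))]
```

Torque has risen to 0.41 N m, so the knob is at its stop. I'll relax the press, open and retreat upward.

Request:
send_rows(targets="0 0 -1 -0.3 255;0 0 -1.8 -0.5 255;0 0 -1.8 -0.5 255;0 0 -1.8 -0.5 0;0 0 -1.8 -0.5 0;0 0 -1.8 -0.5 0;0 0 -1.8 -0.5 0;0 0 -1.8 -0.5 0;0 0 -1.8 -0.5 0;0 0 -10 -0.5 0;0 0 -30 -0.5 0;0 0 -70 -0.5 0;0 0 -110 -0.5 0;0 0 -140 -0.5 0;0 0 -150 -0.5 0;0 0 -150 -0.5 0;0 0 -150 -0.5 0")

```text
time: 22.62
ee_pos: [0.5565, -0.1778, 0.252]
tcp_rot: [-180.0, 0.1, -0.8]
wrist_force: [-0.2, -0.0, -0.7]
opening: 0.0852
grasp_force: 0.0
```

```bash
python3 - <<'E'
from h import *
o=bot.get_obs();print(o['ee_pos'],o['tcp_rot'],o['wrist_force'],o['time'],o['opening'])
P=tool()@camera_model('wrist')['T_tool_cam'];K=camera_model('wrist')['K']
w=camera('wrist');s=camera('side')
h=cv2.cvtColor(w,cv2.COLOR_BGR2HSV);msk=((h[...,1]<60)&(h[...,2]>150)).astype(np.uint8);msk[265:]=0
c=max(cv2.findContours(msk,0,1)[0],key=cv2.contourArea).reshape(-1,2)
for z in(.093,.096,.099):print(z,cv2.minAreaRect(np.array([onz(K,P,p,z)[:2] for p in c],np.float32)))
cv2.imwrite('pics/m8.png',np.hstack([w[:,120:520],cv2.resize(s[180:290,325:435],(400,400),interpolation=2)]))
E
```

```text
[ 0.5565 -0.1778  0.252 ] [-179.9665    0.1134   -0.8297] [-0.2376 -0.0015 -0.7188] 22.625 0.08522436303293082
0.093 ((0.559376060962677, -0.17782321572303772), (0.15176083147525787, 0.11059483140707016), 89.14362335205078)
0.096 ((0.5600649118423462, -0.17783483862876892), (0.150252565741539, 0.10949564725160599), 89.14363098144531)
0.099 ((0.5607538223266602, -0.17784646153450012), (0.14874424040317535, 0.1083964854478836), 89.14363098144531)
```

View pics/m8.png

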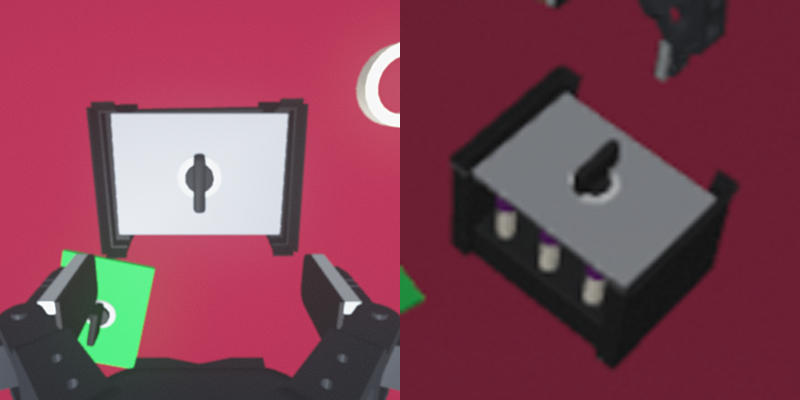

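The cover sits level between the guides: its size fits a top height of 0.096, which is home. The wing lies across it at (200,183) in the wrist view, and the gripper is clear. Handing in.

```bash
python3 -c "
from workcell import ticket;print(ticket.job_done())"
```

```text
the job is handed in; nothing more can be done
None
```

The job is handed in at about 23 s: the cover is level and fully home on the rack with all tubes pressed down, the knob is turned clockwise to its stop, the gripper is clear, and the arm never went near the bottle, tape or beaker.

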